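Locate a circuit-board carrier in a soldering jig

ROBOT

A 6-joint arm with a two-finger parallel gripper is mounted at the origin on the work surface. World frame = base frame: x ahead of the robot, y to its left, z up, the work surface at z = 0. Lengths are in m, angles in degrees, forces in N, time in s.
With the tool pointing down it reaches from about 0.3 to 0.75 m from the base axis. Payload 8.5 kg.
Tool frame: the origin (TCP) lies midway between the tips of the shut fingers; the grasp point (between the pads) lies 19 mm behind it (env.tcp_to_grasp is the z of the grasp point in the tool frame, in m); z points along the fingers, y is the line along which they close (so a half turn about z gives the same grasp; the last joint's range is limited). The gripper opens to 85 mm and grips with 20 to 120 N. Pads are 22 mm wide; open, the fingers measure 114 mm over their backs; the gripper's body (76 mm by 85 mm) begins 54 mm behind the grasp point. The pads swing forward as they close: fully open they stand 13 mm farther back than shut.
Start: joints at [-12.336, 21.807, 74.336, -0, 83.858, -12.336], TCP at [0.55, 0, 0.202] pointing down, gripper open.
Joint ranges: [-178.18, 178.18], [-50.72, 133.34], [12.68, 142.11], [-81.47, 261.47], [9.98, 163.14], [-165.26, 165.26]. Speed limits (degrees/s): [136.94, 136.94, 180, 180, 180, 180].

INTERFACE

Orientations are given as a 3x3 rotation matrix whose columns are the frame's x, y, z axes.
In Python, from rig import env, imaging, job, models gives the robot as it stands. The module is installed in compiled form; this text tells all that it offers.
- The arm moves only by the tool jog_arm, never from a script. Its argument "plan" is text: rows parted by semicolons, each of 7 numbers parted by spaces: the turn, a rotation vector about the tool's x, y, z in degrees, then the shift along the tool's x, y, z in cm, then the closure in counts, from 0 (fully open) to 255 (shut). In form: rx ry rz x y z claw; .... A call has 1 to 10 rows; each row shifts and turns the commanded pose from where the row before left it, along the tool's axes as they then stand; what a row does not reach is not made up. A row lasts 1/12 s, in which the tool goes at most 41.7 mm and 7.16 degrees, less where a joint would pass 70% of its speed; a pose out of reach is approached as far as the arm can. A call with a gripper value outside its range is refused whole. The fingers move at their own pace and stop on an object; "grip_force" is the grip in N (left out, the last holds). Time passes only in rows, so rows that do not move let the fingers close. It gives the time, the measured TCP pose, the force, the opening and the grip force at its end, in the units of the state.
- env.observe(): the state, without advancing time (a new reading comes with each control period).
- imaging.get_image(name): name is "scene" or "side" or "wrist"; returns a dict with "pixels" (384x512x3 uint8, red, green, blue), "depth" (384x512 float32, m along the optical axis (not along the pixel's ray), 0 where there is no reading), "fov_y" (degrees; the focal length in pixels is half the picture's height over the tangent of half this angle, whatever the lens; pixels are square), "cx", "cy" (the principal point, pixels), "world_from_camera" (4x4, takes a point from camera to world coordinates). Camera axes: x right, y down, z forward; pixel columns grow to the right and rows downward; lengths in m; the calibration is good to about 2 mm. The wrist camera is an equidistant fisheye: a pixel r from the principal point sees the ray r / f radians off the axis. A picture is of the moment at which its call begins.
- job.close_job(): hands the job in; it is judged then, once.
Trained networks look in the newest picture that a camera, given by its name, has taken for a name from the list of things; names that differ only in an ending like _2 or _b are one class to them, and where a whole thing is asked for, a point or a joint stands for the part that bears it (a point fixed in the world has none). Each returns a list of dicts, best first, with "confidence" (0 to 1); they miss things now and then, are a little off and sometimes report something else, mostly with a low value. They report only what shows in the picture. A call takes as long as a camera call. They do not tell look-alikes from the thing itself.
- models.outline_of(camera, query): "region" (384x512 bool, what is visible of it) and "bbox" ([centre column, centre row, width, height] in pixels, round what is visible of it).
- models.tip_of(camera, query): "at" ([column, row] in pixels: a listed point, or the origin of a listed thing).
The state is a dict: "time_s": time; "q": joint angles; "qvel": joint speeds; "joint_efforts": joint torques, N m; "position": TCP position; "tool_rot": TCP orientation; "ft_force": force on the tool from outside, world axes, zero at the start; "wrist_torque": the same for the moment, N m; "grip_width": finger opening in m; "gripper_force": force on a finger pad.
Only numpy, scipy, OpenCV 4.12 (cv2) and the standard library are available. Lean on these libraries where they do the work, as an engineer would, in place of code of your own. Each camera call takes 0.05 s, during which the arm holds its last target. There are 200 camera calls.

TASK

Lift the board carrier by its black knob and lay it flat on the black jig bed, clipped corner towards you and away from the stop, then push it by the knob so that its long edge bears on both brass dowels and its end on the brass end stop, pressing on all three at once for a moment with a light but definite push (some 11 N in all, each contact at least 2 N and never more than 15 N). Then swing the red hold-down tab fully over the carrier's edge without shifting the carrier, and let go. Set things down gently and leave everything else on the bench where it is.

Things in the scene. Friction and masses are not known exactly. Their poses are not given: they have to be found in the camera images.
- fixture: the jig, fixed to the bench, yaw within 0.25: a black slick plastic bed 160 (x) x 210 (y) x 12 mm; the carrier slides easily on it. Origin: centre of its underside; z up. Two polished dowels (10 mm diameter, 10 mm above the bed, in a row along y) at its +x side, an end stop at its +y end, the tab at its -y end. Dowels and stop were set by hand, see seat
- seat (a point): nominal place of the carrier's origin when home: fixture frame x 10, y 10, z 12 mm (bed surface). The real home differs by up to 5 mm in fixture x (both dowels alike, on one steel bar; nominal axes x 60, y 62 and -42 mm) and up to 5 mm in y (end stop, round nose, nominal tip x 10, y 75 mm, 14 mm above the bed), so feel for the contacts
- carrier: loose aluminium plate 90 (x) x 130 (y) x 8 mm, about 0.45 kg, with a blue circuit board on top (parts to 12 mm above the underside) and a central round black knob, 22 mm diameter, 8 to 50 mm above the underside. Origin: centre of the underside; z up. Home: axes parallel to the fixture's, +x edge on the dowels, +y end on the stop. Starts on the bench left of the jig, yaw within 0.5 of the world's
- clip (a point): middle of the carrier's clipped corner, a flat 45-degree face (40 mm long, 8 mm high) instead of the corner at carrier -x, -y, showing which way round it goes; carrier frame x -31, y -51, z 4 mm. A push low on the knob, about 9 N along carrier +x and 7 N along +y, loads all three points; the bed and the pushing finger rub, so a weaker one may leave a point unloaded
- tab (a joint): angle of the red hold-down tab about its upright pivot, rad: 0 = open, pointing along the fixture's +x; grows anticlockwise from above; 1.57 = along the fixture's +y, over the carrier's edge; end at 1.65. Starts at 0 to 0.35, stays where left, about 1 N at the pin. 14 mm wide, 55 mm long, underside 23, top face 28 mm above the bench, 3 mm clear of the carrier plate
- tab_pivot (a point): the tab's pivot axis, at the height of its top face; fixture frame x 35, y -88, z 28 mm; an 18 mm thick post carries it, so keep the plate clear of it when laying it down
- tab_pin (a point): top of the steel pin to move the tab by: upright, 10 mm diameter, 50 mm from the pivot, rising from the tab's top face (28 mm above the bench) to 56 mm above the bench
- spool: bystander: aluminium solder spool standing on its flange, 54 mm across, 34 mm high; origin under its centre
- screwdriver: bystander: screwdriver lying on the bench, about 0.2 m long
- rod: bystander: short brass rod 6 mm thick, 90 mm long, lying on the bench between the jig and the carrier's starting area
- cutters: bystander: red-handled side cutters, 100 mm long, lying flat
- spare_board: bystander: small green circuit board 50 x 70 mm, lying flat
- flux_jar: bystander: jar with a yellow lid, 48 mm across, 50 mm high
- tip_cleaner: bystander: black cup with brass wool, 68 mm across, 35 mm high
There are look-alikes about, which are no part of the job. Several things have the shape of the carrier; the one meant has the colours described above.

How it is judged (in metres and radians):
On the way, in this order (a step that is already met when the one before it is completed fails the run):
1. the carrier lies on the bed and presses on both dowels and the end stop at once, each with more than 2 N, for 0.25 s (contact force between carrier and dowel_a_c0 above 2 N and contact force between carrier and dowel_b_c0 above 2 N and contact force between carrier and end_stop_c0 above 2 N and angle between carrier's own z axis and vertical below 0.03 rad and z of carrier in the frame of fixture below 0.014 m), for 0.25 s.
2. the tab is swung over the carrier's edge (beyond 1.35 rad) (value of joint tab above 1.35 rad), for 0.2 s.
At the end, for the whole second after the job is handed in: The carrier lies flat on the bed at rest, with its +x edge within 1.5 mm of both dowels and its +y end within 1.5 mm of the end stop, clipped corner at the fixture's -x, -y corner; the tab stands beyond 1.35 rad (x of dowel_a_c0 in the frame of carrier between 0.048 and 0.0515 m and x of dowel_b_c0 in the frame of carrier between 0.048 and 0.0515 m and y of end_stop_c0 in the frame of carrier between 0.071 and 0.0745 m and z of carrier in the frame of fixture between 0.01 and 0.014 m and x of clip in the frame of fixture below 0 m and angle between carrier's own z axis and vertical below 0.03 rad and value of joint tab above 1.35 rad and linear speed of carrier below 0.01 m/s); the robot touches nothing.
It fails at once if the carrier presses on a dowel or the end stop with more than 15 N (contact force between carrier and dowel_a_c0 above 15 N or contact force between carrier and dowel_b_c0 above 15 N or contact force between carrier and end_stop_c0 above 15 N).
It fails at once if the carrier is dropped or slammed on the bed (more than 60 N) (contact force between carrier and fixture above 60 N).
It fails at once if the carrier is tipped by more than 0.35 rad (angle between carrier's own z axis and vertical above 0.35 rad).
It fails at once if a bystander is moved by more than 25 mm (distance of any of spool, screwdriver, rod, cutters, spare_board, flux_jar, tip_cleaner from where it was at the start of the episode above 0.025 m).
It also fails if it takes over 67 s, if anything falls off the work surface, if the arm or the gripper's body presses on something with over 40 N, if the wrist force passes 120 N, or if a joint passes its speed limit or range.

## Working session

There is one attempt and no reset: what is moved stays moved. The work goes in short steps, Python scripts to look and compute and a tool call to move; the robot and the scene stay as the last step left them, time stands still between calls to the robot, and variables do not carry over. Pictures are saved under pics/ and viewed, at most 10 in all, crops included, and the job is handed in when it is done.

Besides the shell and the picture viewer there is one more tool, called after "Request:" as name(argument=value, ...), one argument or row to a line, values as JSON. jog_arm: Moves the arm, as the interface text tells. Its arguments: {"type":"object","properties":{"plan":{"type":"string"},"grip_force":{"type":"number"}},"required":["plan"]}

```bash
mkdir -p pics
cat > h.py <<'E'
import numpy as np, cv2
from rig import env, imaging, job, models
def f_of(im): return im["pixels"].shape[0]/2/np.tan(np.radians(im["fov_y"])/2)
def w(im,u,v,z=None):
    "world points of pixels (scene/side), by depth or at height z"
    f=f_of(im); u=np.asarray(u,float);v=np.asarray(v,float)
    d=np.stack([(u-im["cx"])/f,(v-im["cy"])/f,np.ones_like(u)],-1)
    T=im["world_from_camera"]; r=d@T[:3,:3].T
    if z is None: s=im["depth"][v.astype(int),u.astype(int)]
    else: s=(z-T[2,3])/r[...,2]
    return T[:3,3]+r*s[...,None]
def save(im,n): cv2.imwrite(f"pics/{n}.png",im["pixels"][:,:,::-1])
E
cat > a.py <<'E'
from h import *
s=env.observe(); print({k:np.round(v,3).tolist() for k,v in s.items()})
for c in ["scene","side"]:
    im=imaging.get_image(c); save(im,c+"0")
    print(c,im["fov_y"],im["world_from_camera"].round(3).tolist())
    for q in ["carrier","clip","tab","tab_pin","tab_pivot","fixture","rod","spool"]:
        for d in models.tip_of(c,q)[:3]:
            u,v=d["at"]; 
            if 0<=u<512 and 0<=v<384: print(q,np.round(d["at"],1),round(d["confidence"],2),w(im,u,v).round(3))
E
python3 a.py; python3 -c "
import cv2,numpy as np
a=[cv2.imread(f'pics/{c}0.png') for c in('scene','side')]
cv2.imwrite('pics/a0.png',cv2.resize(a[0],(796,597)));cv2.imwrite('pics/b0.png',cv2.resize(a[1],(796,597)))"
```

```text
{'time_s': 0.0, 'q': [-12.334, 21.841, 74.384, 0.0, 83.857, -12.335], 'qvel': [-0.022, -0.036, -0.125, -0.01, -0.012, -0.029], 'joint_efforts': [-0.001, -44.847, -23.129, -0.0, 0.005, 0.0], 'position': [0.55, 0.0, 0.201], 'tool_rot': [[-0.0, 1.0, -0.001], [1.0, 0.0, 0.0], [0.0, -0.001, -1.0]], 'ft_force': [-0.222, 0.624, -0.432], 'wrist_torque': [0.006, -0.028, -0.019], 'gripper_force': 0.0, 'grip_width': 0.086}
scene 52.53148029283521 [[0.194, 0.615, -0.765, 1.532], [0.981, -0.134, 0.141, -0.084], [-0.016, -0.778, -0.629, 0.876], [0.0, 0.0, 0.0, 1.0]]
carrier [249.  180.4] 0.92 [0.421 0.098 0.011]
carrier [289.7 196.3] 0.65 [0.548 0.217 0.019]
carrier [361.2 154.6] 0.62 [0.349 0.563 0.009]
clip [376.7 157.3] 0.64 [0.381 0.614 0.01 ]Traceback (most recent call last):
  File "a.py", line 7, in <module>
    for d in models.tip_of(c,q)[:3]:
             ~~~~~~~~~~~~~^^^^^
ValueError: it knows: carrier, clip, cutters, fixture, flux_jar, rod, screwdriver, seat, spare_board, spool, tab_pin, tab_pivot, tip_cleaner
[ WARN:0@0.025] global loadsave.cpp:275 findDecoder imread_('pics/side0.png'): can't open/read file: check file path/integrity
Traceback (most recent call last):
cv2.error: OpenCV(4.12.0) /io/opencv/modules/imgproc/src/resize.cpp:4208: error: (-215:Assertion failed) !ssize.empty() in function 'resize'
```

View pics/a0.png

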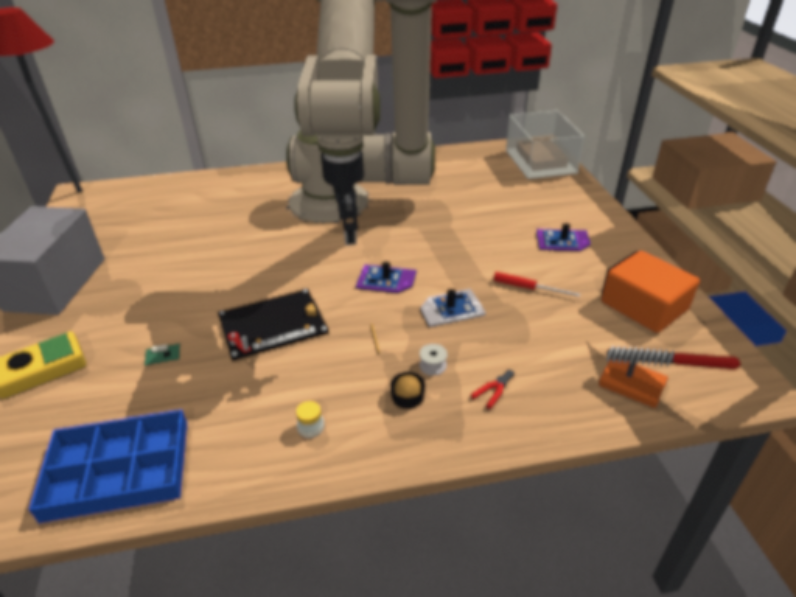

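The scene picture shows the silver carrier with a blue board at (452,305) of 796 px, which is native (290,196). The purple plates at (387,277) and (563,238) are look-alikes. The jig is at (273,325), with the red tab at its left end. I'll check the side camera next.

```bash
sed -i 's/"tab",//' a.py; python3 a.py | grep -v "^{"; python3 -c "
import cv2,numpy as np
a=cv2.imread('pics/side0.png')
cv2.imwrite('pics/b0.png',cv2.resize(a,(796,597)))"
```

```text
scene 52.53148029283521 [[0.194, 0.615, -0.765, 1.532], [0.981, -0.134, 0.141, -0.084], [-0.016, -0.778, -0.629, 0.876], [0.0, 0.0, 0.0, 1.0]]
carrier [292.1 199. ] 0.9 [0.554 0.224 0.01 ]
carrier [360.1 156.7] 0.71 [0.366 0.551 0.012]
carrier [248.7 178.3] 0.7 [0.416 0.098 0.017]
clip [257.9 185.7] 0.87 [0.455 0.124 0.009]
clip [375.  155.6] 0.86 [0.362 0.616 0.006]
clip [270.9 193.8] 0.8 [ 0.499  0.162 -0.   ]
tab_pin [155.6 220.8] 0.44 [ 0.584 -0.234  0.025]
tab_pivot [150.4 214.2] 0.97 [ 0.554 -0.25   0.03 ]
fixture [174.8 206.5] 0.65 [ 0.512 -0.173  0.013]
rod [237.1 219.6] 0.55 [0.606 0.024 0.001]
spool [277.9 231.2] 0.58 [0.719 0.133 0.034]
side 42.40476548377321 [[-0.111, -0.633, 0.766, -0.622], [-0.994, 0.079, -0.079, 0.187], [-0.01, -0.77, -0.638, 1.095], [0.0, 0.0, 0.0, 1.0]]
carrier [ 95.1 279.2] 0.65 [0.332 0.562 0.016]
carrier [256.3 247.8] 0.64 [0.393 0.101 0.021]
clip [243.6 238. ] 0.98 [ 0.459  0.134 -0.001]
clip [ 79.2 270. ] 0.92 [ 0.387  0.619 -0.   ]
clip [232.4 226.5] 0.43 [0.133 0.172 0.367]
tab_pin [400.7 200.6] 0.59 [ 0.574 -0.406 -0.004]
tab_pin [351.  186.6] 0.4 [ 0.666 -0.259 -0.004]
tab_pivot [232.4 225.3] 0.66 [0.135 0.172 0.369]
tab_pivot [355.7 199.2] 0.58 [ 0.56  -0.244  0.031]
fixture [340.4 220.4] 0.79 [ 0.492 -0.179  0.007]
fixture [359.7 199.4] 0.33 [ 0.561 -0.258  0.028]
rod [269.  207.1] 0.46 [0.583 0.039 0.007]
spool [235.6 183.9] 0.71 [0.689 0.141 0.03 ]
spool [348.4 187.7] 0.46 [ 0.595 -0.226  0.053]
```

View pics/b0.png

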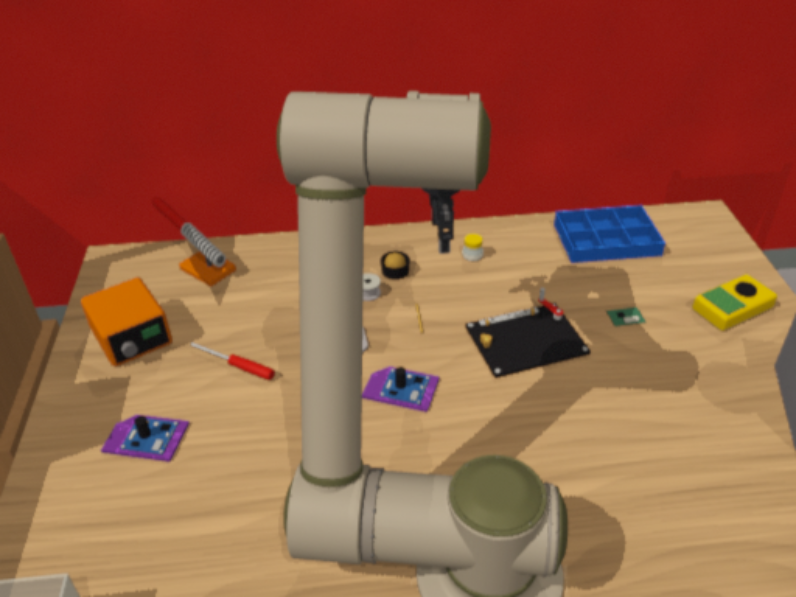

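The side view shows the jig at (527,340) of 796 px, with the brass stop at (487,341) and the red tab at (550,305). The carrier is hidden behind the arm. I'll move over the carrier and look with the wrist camera.

Request:
jog_arm(
  plan="0 0 0 4 0 0 0;0 0 0 4 0 0 0;0 0 0 4 0 0 0;0 0 0 4 0 0 0;0 0 0 4 0 0 0;0 0 0 0 0 0 0;0 0 0 0 0 0 0",
  grip_force=30,
)

```text
time_s: 1.53
position: [0.5496, 0.2018, 0.2014]
tool_rot: [[-0.003, 1.0, -0.0], [1.0, 0.003, -0.0], [-0.0, -0.0, -1.0]]
ft_force: [0.5, -0.8, -0.2]
grip_width: 0.0855
gripper_force: 0.0
```

```bash
cat >> h.py <<'E'
def ww(im,u,v,z):
    "fisheye wrist: world point of pixel at height z"
    f=f_of(im); x=np.asarray(u,float)-im["cx"]; y=np.asarray(v,float)-im["cy"]; r=np.hypot(x,y)+1e-9; t=r/f
    d=np.stack([np.sin(t)*x/r,np.sin(t)*y/r,np.cos(t)],-1)
    T=im["world_from_camera"]; d=d@T[:3,:3].T
    return T[:3,3]+d*((z-T[2,3])/d[...,2])[...,None]
def pose():
    s=env.observe(); R=np.array(s["tool_rot"]); return np.array(s["position"]),R,s
E
python3 - <<'E'
from h import *
im=imaging.get_image("wrist"); save(im,"w1"); cv2.imwrite("pics/w1b.png",cv2.resize(im["pixels"][:,:,::-1],(796,597)))
print(im["fov_y"],im["cx"],im["cy"],im["world_from_camera"].round(3).tolist()); p,R,s=pose(); print(p,R.round(3))
for q,z in [("carrier",0.004),("clip",0.004)]:
    for d in models.tip_of("wrist",q)[:3]: print(q,np.round(d["at"],1),round(d["confidence"],2),ww(im,*d["at"],z).round(4))
E
```

```text
65.70646984690485 255.30343120180228 193.62872289748088 [[1.0, 0.003, 0.001, 0.551], [0.003, -0.956, -0.295, 0.277], [0.0, 0.295, -0.956, 0.374], [0.0, 0.0, 0.0, 1.0]]
[0.54981548 0.20033628 0.20144112] [[-0.001  1.    -0.   ]
 [ 1.     0.001 -0.   ]
 [-0.    -0.    -1.   ]]
carrier [285.2 275.1] 0.74 [0.5957 0.0379 0.004 ]
carrier [154.3 237.4] 0.57 [0.4071 0.0967 0.004 ]
clip [225.8 191.2] 0.65 [0.513  0.1659 0.004 ]
clip [185.7 219.6] 0.56 [0.4565 0.1253 0.004 ]
```

View pics/w1b.png

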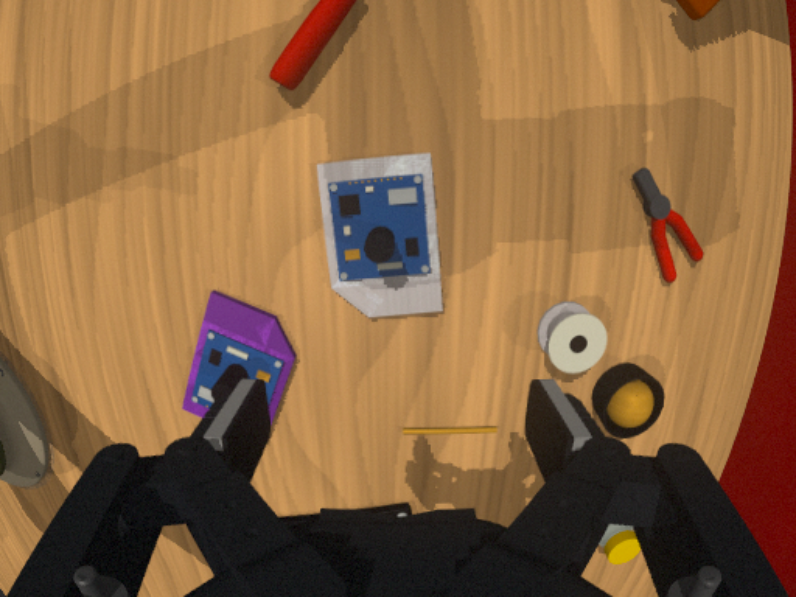

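The wrist view shows the silver carrier with corners at (318,164), (430,153), (442,313), (373,318) and (333,288) of 796 px. The knob top is at (380,241), and the clip is at −x,−y.

Run:
```python
from h import *
im=imaging.get_image("wrist"); k=512/796
P=ww(im,*(np.array([[318,164],[430,153],[442,313],[373,318],[333,288]]).T*k),0.008)[:,:2]
print(P.round(4))
M=np.array([[-45,65],[45,65],[45,-65],[-45+28.3-0,-65],[-45,-65+28.3]])/1000
a=M-M.mean(0);b=P-P.mean(0); th=np.arctan2((a[:,0]*b[:,1]-a[:,1]*b[:,0]).sum(),(a*b).sum())
R=np.array([[np.cos(th),-np.sin(th)],[np.sin(th),np.cos(th)]]); t=P.mean(0)-R@M.mean(0)
print("yaw",np.degrees(th),"origin",t,"res mm",((a@R.T-b)*1000).round(1).tolist())
print("knob top",ww(im,380*k,241*k,0.05))
print(pose()[0])
```

```text
[[0.4898 0.274 ]
 [0.5777 0.2818]
 [0.5896 0.1505]
 [0.5317 0.1462]
 [0.499  0.1724]]
yaw 5.2912992029256705 origin [0.54023362 0.21261971] res mm [[-0.4, -0.8], [1.3, -0.3], [1.5, 1.5], [-2.1, 0.1], [-0.2, -0.5]]
knob top [0.53988574 0.21859096 0.05      ]
[0.55019016 0.19875784 0.20165407]
```

Request:
jog_arm(
  plan="0 0 0 1.5 -1.0 0 0;0 0 -7 0 0 1.5 0;0 0 -7 0 0 1.5 0;0 0 -7 0 0 1.5 0;0 0 -7 0 0 1.5 0;0 0 -7 0 0 1.5 0;0 0 -7 0 0 1.5 0;0 0 0 0 0 0 0",
)

```text
time_s: 2.4
position: [0.5389, 0.2135, 0.1091]
tool_rot: [[-0.671, 0.742, -0.005], [0.742, 0.671, -0.001], [0.003, -0.004, -1.0]]
ft_force: [0.1, 0.2, -0.4]
grip_width: 0.0854
gripper_force: 0.0
```

Run:
```python
from h import *
im=imaging.get_image("wrist"); save(im,"w2"); cv2.imwrite("pics/w2b.png",cv2.resize(im["pixels"][:,:,::-1],(796,597)))
p,R,s=pose(); print(p,R.round(3))
```

```text
[0.5396433  0.21378396 0.1107619 ] [[-0.666  0.746 -0.003]
 [ 0.746  0.666 -0.001]
 [ 0.001 -0.002 -1.   ]]
```

View pics/w2b.png

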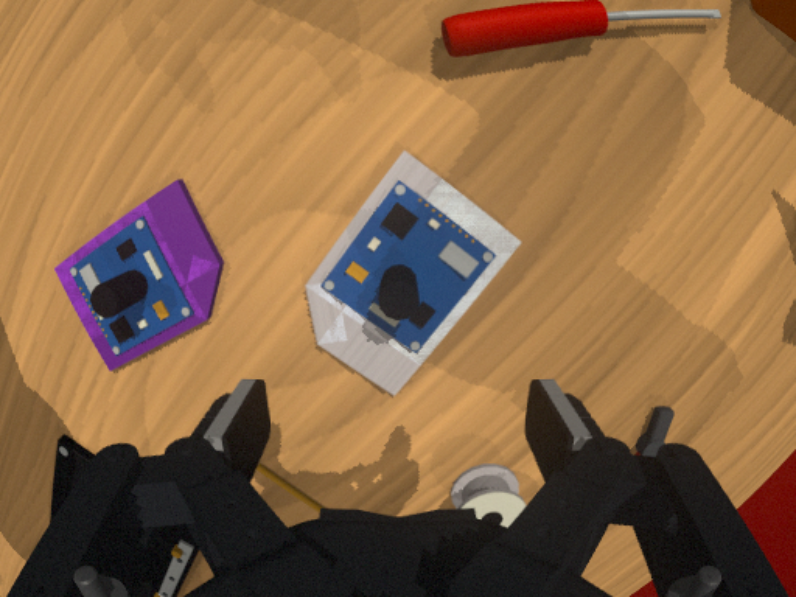

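The knob top at (396,284) of 796 px lies centred between the pads. Next I descend and grip.

Request:
jog_arm(
  plan="0 0 0 0 0 3.5 0;0 0 0 0 0 3 0;0 0 0 0 0 1.8 0;0 0 0 0 0 0.5 0;0 0 0 0 0 0 255;0 0 0 0 0 0 255;0 0 0 0 0 0 255;0 0 0 0 0 0 255;0 0 0 0 0 0 255;0 0 0 0 0 0 255",
  grip_force=35,
)

```text
time_s: 3.28
position: [0.5403, 0.2151, 0.0243]
tool_rot: [[-0.669, 0.743, 0.001], [0.743, 0.669, 0.0], [-0.001, 0.001, -1.0]]
ft_force: [0.4, -0.6, -0.2]
grip_width: 0.0124
gripper_force: 0.0
```

Run:
```python
from h import *
im=imaging.get_image("wrist"); cv2.imwrite("pics/w3b.png",cv2.resize(im["pixels"][:,:,::-1],(796,597)))
p,R,s=pose(); print(p,s["grip_width"],s["gripper_force"],im["world_from_camera"].round(3)); np.save("t.npy",im["world_from_camera"])
```

```text
[0.54016513 0.21506457 0.02411746] 0.004838569241651576 0.0 [[ 0.743  0.639  0.198  0.491]
 [ 0.669 -0.71  -0.219  0.271]
 [ 0.001  0.295 -0.955  0.196]
 [ 0.     0.     0.     1.   ]]
```

View pics/w3b.png

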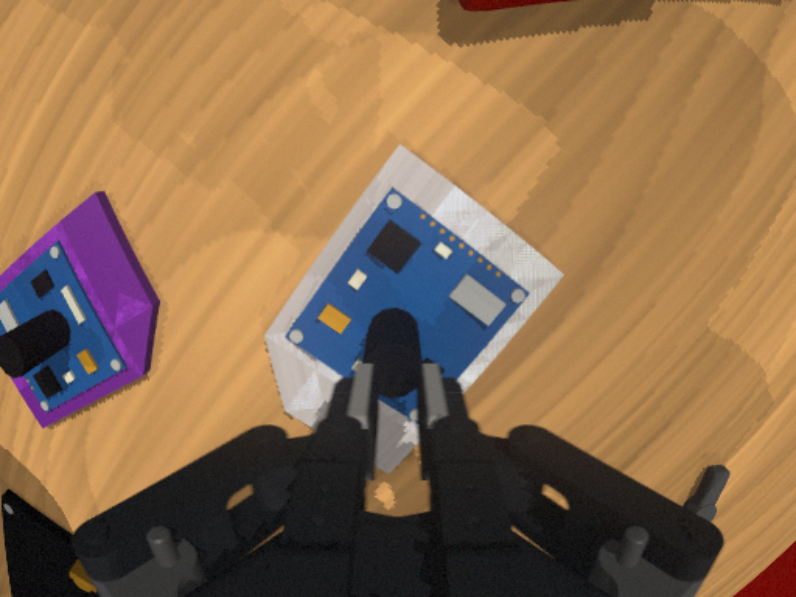

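The picture shows the knob at (392,320)–(395,385) of 796 px, close to the pads. It isn't clear whether it lies between them, so I'll project known points to decide.

```bash
cat >> h.py <<'E'
def proj(im,P):
    T=im["world_from_camera"]; c=(np.asarray(P,float)-T[:3,3])@T[:3,:3]; r=np.hypot(c[...,0],c[...,1]); t=np.arctan2(r,c[...,2])*f_of(im)/r
    return np.stack([im["cx"]+c[...,0]*t,im["cy"]+c[...,1]*t],-1)
E
python3 - <<'E'
from h import *
im=imaging.get_image("wrist"); k=796/512
p,R,s=pose(); print(p,s["grip_width"],s["gripper_force"])
q=lambda P:(proj(im,P)*k).round()
x,y=R[:,0],R[:,1]
print("tcp",q(p),"grasp",q(p+[0,0,.019]))
for sx in (-.011,.011): print("pad corners tip/mid", q(p+x*sx+y*.011), q(p+x*sx+y*.011+[0,0,.019]))
for d in (0,.01,.02,.03): 
    b=p+x*d; print("knob at x+",d,"base",q([b[0],b[1],.012]),"top",q([b[0],b[1],.05]))
cv2.imwrite("pics/w4b.png",cv2.resize(im["pixels"][150:350,150:362,::-1],(636,600)))
E
```

```text
[0.54009499 0.21505063 0.02395883] 0.00024271474119204849 0.0
tcp [394. 350.] grasp [394. 370.]
pad corners tip/mid [421. 374.] [423. 396.]
pad corners tip/mid [422. 324.] [424. 342.]
knob at x+ 0 base [394. 339.] top [394. 379.]
knob at x+ 0.01 base [394. 317.] top [394. 353.]
knob at x+ 0.02 base [394. 294.] top [394. 326.]
knob at x+ 0.03 base [394. 271.] top [394. 297.]
```

View pics/w4b.png

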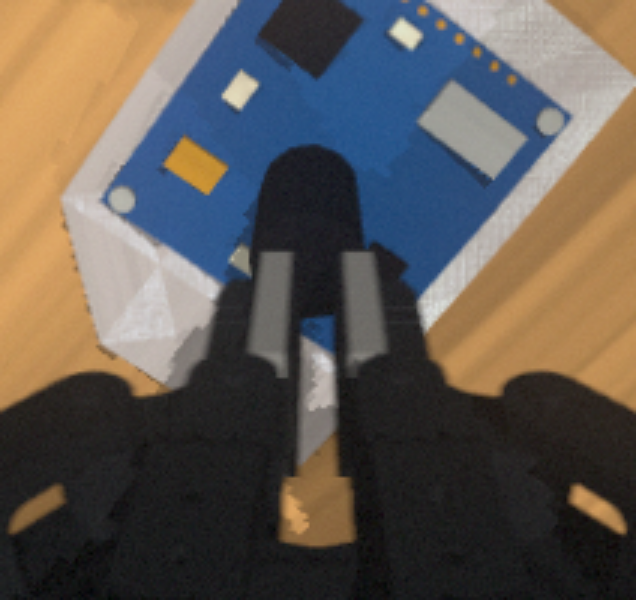

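```bash
cat >> h.py <<'E'
def wd(im,u,v):
    "wrist pixel -> world by depth"
    T=im["world_from_camera"]; P=ww(im,u,v,0.); d=im["depth"][np.round(v).astype(int),np.round(u).astype(int)]
    c=(P-T[:3,3])@T[:3,:3]; c=c*(d/c[...,2])[...,None]; return T[:3,3]+c@T[:3,:3].T
E
python3 - <<'E'
from h import *
im=imaging.get_image("wrist"); save(im,"w5")
p,R,s=pose(); print(p,s["grip_width"],s["time_s"])
v=np.arange(195,300,6); 
for u in (242,250,254,258): print(u,[ (int(a),im["pixels"][a,u].mean().round(),*(R.T@(P-p)*1000).round().astype(int)) for a,P in zip(v,wd(im,np.full(len(v),u),v))])
E
```

```text
[0.54004416 0.21503429 0.02384288] 2.4879756199952446e-05 3.4333
242 [(195, np.float64(85.0), np.int64(16), np.int64(-8), np.int64(13)), (201, np.float64(84.0), np.int64(11), np.int64(-8), np.int64(13)), (207, np.float64(31.0), np.int64(11), np.int64(-7), np.int64(3)), (213, np.float64(34.0), np.int64(11), np.int64(-7), np.int64(-9)), (219, np.float64(28.0), np.int64(11), np.int64(-6), np.int64(-18)), (225, np.float64(36.0), np.int64(11), np.int64(-6), np.int64(-26)), (231, np.float64(32.0), np.int64(8), np.int64(-6), np.int64(-26)), (237, np.float64(80.0), np.int64(4), np.int64(-6), np.int64(-27)), (243, np.float64(106.0), np.int64(9), np.int64(-5), np.int64(-43)), (249, np.float64(106.0), np.int64(10), np.int64(-5), np.int64(-51)), (255, np.float64(105.0), np.int64(10), np.int64(-5), np.int64(-57)), (261, np.float64(104.0), np.int64(9), np.int64(-5), np.int64(-61)), (267, np.float64(108.0), np.int64(10), np.int64(-4), np.int64(-67)), (273, np.float64(35.0), np.int64(11), np.int64(-4), np.int64(-73)), (279, np.float64(36.0), np.int64(11), np.int64(-4), np.int64(-78)), (285, np.float
[... 3118 characters left out ...]
4(10), np.int64(2), np.int64(-38)), (243, np.float64(41.0), np.int64(9), np.int64(2), np.int64(-43)), (249, np.float64(31.0), np.int64(10), np.int64(2), np.int64(-51)), (255, np.float64(31.0), np.int64(10), np.int64(2), np.int64(-57)), (261, np.float64(30.0), np.int64(9), np.int64(2), np.int64(-61)), (267, np.float64(37.0), np.int64(10), np.int64(2), np.int64(-67)), (273, np.float64(37.0), np.int64(7), np.int64(2), np.int64(-67)), (279, np.float64(27.0), np.int64(4), np.int64(2), np.int64(-67)), (285, np.float64(27.0), np.int64(1), np.int64(2), np.int64(-68)), (291, np.float64(21.0), np.int64(-2), np.int64(2), np.int64(-68)), (297, np.float64(23.0), np.int64(-6), np.int64(2), np.int64(-67))]
```

The wrist depth shows the shut pad tips about 36 mm behind the reported TCP, at z≈0.060, while the knob top sits correctly at 0.05. The fingers therefore closed just above the knob. I'll open, go lower by that amount, and watch the force.

```bash
python3 -c "
from rig import env; print(env.tcp_to_grasp)"
```

```text
-0.0187
```

Request:
jog_arm(
  plan="0 0 0 0 0 0 90;0 0 0 0 0 0 90;0 0 0 0 0 0 90;0 0 0 0 0 0 90;0 0 0 0 0 0 90;0 0 0 0 0 0 90;0 0 0 0 0 0 90",
)

```text
time_s: 4.02
position: [0.54, 0.215, 0.0236]
tool_rot: [[-0.669, 0.743, -0.0], [0.743, 0.669, -0.0], [0.0, -0.0, -1.0]]
ft_force: [-0.2, -1.8, 0.6]
grip_width: 0.0551
gripper_force: 0.0
```

Request:
jog_arm(
  plan="0 0 0 0 0 1.0 90;0 0 0 0 0 1.0 90;0 0 0 0 0 0.8 90;0 0 0 0 0 0.7 90;0 0 0 0 0 0 90",
)

```text
time_s: 4.43
position: [0.5389, 0.2148, -0.0134]
tool_rot: [[-0.669, 0.743, -0.003], [0.743, 0.669, -0.001], [0.002, -0.003, -1.0]]
ft_force: [0.3, 0.0, -0.9]
grip_width: 0.0554
gripper_force: 0.0
```

Run:
```python
from h import *
im=imaging.get_image("wrist")
p,R,s=pose(); print(p,s["grip_width"],s["ft_force"])
v,u=np.mgrid[190:330:4,150:362:4]; v=v.ravel();u=u.ravel(); m=im["depth"][v,u]>0; v=v[m];u=u[m]
P=(wd(im,u,v)-p)@R*1000; px=im["pixels"][v,u].astype(int)
g=(px.mean(1)>70)&(px.max(1)-px.min(1)<25)&(abs(P[:,1])<45)&(P[:,0]<15)&(abs(P[:,1])>8)
print(P[g].round().astype(int)[:60].tolist())
```

```text
[ 0.53942613  0.21485517 -0.01250812] 0.055021916888410606 [-0.12791438 -0.16701391 -0.32274977]
[[13, -45, -20], [14, -42, -22], [13, -40, -21], [14, -38, -21], [14, -26, -21], [15, 44, -24], [11, -43, -20], [11, -41, -19], [13, 33, -24], [13, 35, -25], [13, 37, -24], [13, 39, -25], [13, 41, -25], [12, 44, -24], [8, -43, -20], [10, -20, -22], [11, 35, -25], [10, 37, -24], [10, 40, -24], [10, 42, -25], [10, 44, -25], [8, 40, -25], [8, 42, -25], [5, -20, -22], [2, -43, -23], [3, -40, -24], [10, -32, -40], [10, -30, -40], [11, 30, -40], [10, 32, -39], [10, 34, -40], [1, -43, -25], [1, -40, -25], [10, -33, -44], [10, -31, -43], [10, -29, -44], [10, 31, -43], [10, 33, -43], [6, -38, -41], [10, -32, -48], [10, -30, -47], [9, 31, -46], [10, 32, -47], [9, 35, -46], [11, -33, -53], [10, -31, -51], [10, -29, -53], [11, 31, -53], [10, 33, -52], [6, -41, -48], [10, -32, -56], [9, -31, -55], [10, -29, -55], [10, 31, -55], [10, 33, -55], [10, 34, -56], [10, -33, -59], [10, -32, -59], [9, -30, -58], [9, 30, -58]]
```

Request:
jog_arm(
  plan="0 0 0 0 0 0 255;0 0 0 0 0 0 255;0 0 0 0 0 0 255;0 0 0 0 0 0 255;0 0 0 0 0 0 255;0 0 0 0 0 0 255;0 0 0 0 0 0 255",
  grip_force=50,
)

```text
time_s: 5.07
position: [0.5403, 0.2151, -0.0108]
tool_rot: [[-0.669, 0.743, 0.001], [0.743, 0.669, 0.0], [-0.001, 0.001, -1.0]]
ft_force: [-0.1, 0.4, 5.5]
grip_width: 0.0207
gripper_force: 49.2
```

Gripped at 20.7 mm. I'll lift, then measure the jig from the scene and side cameras while it is unobstructed.

Request:
jog_arm(
  plan="0 0 0 0 0 -0.3 255;0 0 0 0 0 -1 255;0 0 0 0 0 -2 255;0 0 0 0 0 -3 255;0 0 0 0 0 -3 255;0 0 0 0 0 -1 255;0 0 0 0 0 0 255",
)

```text
time_s: 5.65
position: [0.541, 0.2153, 0.094]
tool_rot: [[-0.669, 0.743, 0.005], [0.743, 0.669, 0.001], [-0.003, 0.004, -1.0]]
ft_force: [0.7, -0.2, -5.0]
grip_width: 0.0208
gripper_force: 49.6
```

Run:
```python
from h import *
print(pose()[0],env.observe()["grip_width"],env.observe()["ft_force"])
for c,box in (("scene",(130,215,180,235)),("side",(290,385,180,250))):
    im=imaging.get_image(c); u0,u1,v0,v1=box; 
    v,u=np.mgrid[v0:v1,u0:u1]; v=v.ravel();u=u.ravel()
    px=im["pixels"][v,u].astype(int); P=w(im,u,v,0.012); Z=w(im,u,v)
    m=(px.max(1)<60)&(abs(Z[:,2]-.012)<.012)
    mask=np.zeros(im["depth"].shape,np.uint8); mask[v[m],u[m]]=255
    mask=cv2.morphologyEx(mask,cv2.MORPH_CLOSE,np.ones((5,5)))
    n,l,st,_=cv2.connectedComponentsWithStats(mask); i=1+st[1:,4].argmax()
    y,x=np.nonzero(l==i); Q=w(im,x,y,0.012)[:,:2]
    (cx,cy),(a,b),ang=cv2.minAreaRect((Q*1000).astype(np.float32)); print(c,cx,cy,a,b,ang,len(x))
    # colour features
    z=Z; red=(px[:,0]>110)&(px[:,1]<70)&(z[:,2]>.01)
    brass=(px[:,0]>110)&(px[:,0]-px[:,2]>50)&(px[:,1]>80)&(Z[:,2]>.014)
    print("red",Z[red].mean(0).round(4),red.sum(),"brass",Z[brass].round(3).tolist()[:12])
    s=im["pixels"][v0:v1,u0:u1,::-1]; cv2.imwrite(f"pics/jig_{c}.png",cv2.resize(s,None,fx=4.6,fy=4.6,interpolation=2))
a=cv2.imread("pics/jig_scene.png");b=cv2.imread("pics/jig_side.png"); W=max(a.shape[1],b.shape[1])
cv2.imwrite("pics/jig.png",np.vstack([cv2.copyMakeBorder(x,0,0,0,W-x.shape[1],0) for x in(a,b)]))
print(W,a.shape,b.shape)
```

```text
[0.54103781 0.21525348 0.09403607] 0.02078194249554614 [ 0.65827231 -0.22413302 -4.97502929]
scene 514.2642822265625 -173.20846557617188 161.43492126464844 202.16659545898438 11.84834098815918 1577
red [ 0.5738 -0.2444  0.0264] 45 brass [[1.532, -0.084, 0.876], [1.532, -0.084, 0.876], [1.532, -0.084, 0.876], [0.444, -0.082, 0.015], [1.532, -0.084, 0.876], [0.437, -0.218, 0.015], [0.467, -0.077, 0.014], [0.49, -0.088, 0.026], [0.494, -0.085, 0.029], [0.496, -0.092, 0.027], [0.496, -0.089, 0.026], [0.492, -0.085, 0.023]]
side 501.3208923339844 -173.20001220703125 160.95388793945312 209.13275146484375 11.707852363586426 2020
red [ 0.5733 -0.2421  0.027 ] 46 brass [[-0.622, 0.187, 1.095], [-0.622, 0.187, 1.095], [-0.622, 0.187, 1.095], [-0.622, 0.187, 1.095], [-0.622, 0.187, 1.095], [0.596, -0.23, 0.034], [-0.622, 0.187, 1.095], [-0.622, 0.187, 1.095], [0.599, -0.221, 0.027], [0.597, -0.224, 0.028], [0.594, -0.226, 0.031], [0.6, -0.222, 0.022]]
437 (253, 391, 3) (322, 437, 3)
```

View pics/jig.png

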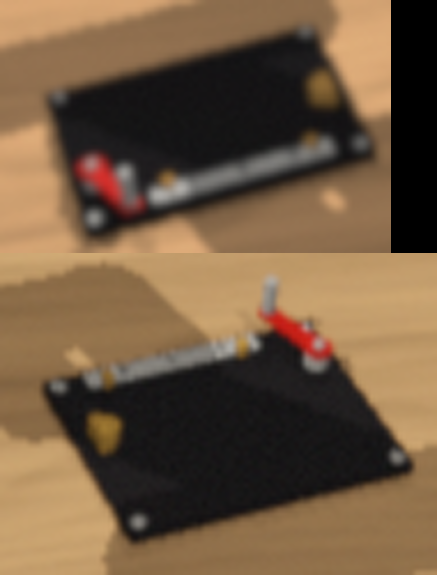

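The jig crop shows the brass stop at the right end in the scene view, the dowels on the steel bar, and the red tab at the −y end. Yaw is about 11.8° and the centre is near (0.503,−0.173). I'll carry the plate over to hover above fixture (0,0).

Request:
jog_arm(
  plan="0 0 -6.5 0 0 0 255;0 0 0 -1 -1.38 0 255;0 0 0 -2 -2.76 0 255;0 0 0 -2.3 -3.18 0 255;0 0 0 -2.3 -3.18 0 255;0 0 0 -2.3 -3.18 0 255;0 0 0 -2.3 -3.18 0 255;0 0 0 -2.3 -3.18 0 255;0 0 0 -2.3 -3.18 0 255;0 0 0 -2.3 -3.18 0 255",
)

```text
time_s: 6.58
position: [0.5065, -0.1106, 0.0895]
tool_rot: [[-0.749, 0.663, -0.004], [0.663, 0.749, 0.002], [0.004, -0.001, -1.0]]
ft_force: [0.9, 1.1, -4.8]
grip_width: 0.0206
gripper_force: 49.7
```

Request:
jog_arm(
  plan="0 0 0 -2.3 -3.18 0 255;0 0 0 -1 -1.38 0 255;0 0 0 -0.5 -0.69 0 255;0 0 0 0 0 0 255;0 0 0 0 0 0 255",
)

```text
time_s: 7.0
position: [0.5012, -0.1728, 0.0904]
tool_rot: [[-0.749, 0.663, -0.002], [0.663, 0.749, 0.002], [0.003, -0.0, -1.0]]
ft_force: [0.0, 0.9, -4.4]
grip_width: 0.0205
gripper_force: 49.9
```

Run:
```python
from h import *
im=imaging.get_image("wrist"); save(im,"w6"); cv2.imwrite("pics/w6b.png",cv2.resize(im["pixels"][:,:,::-1],(796,597)))
p,R,s=pose(); print(p,R.round(3),s["grip_width"])
k=796/512; a=np.radians(11.8); Rf=np.array([[np.cos(a),-np.sin(a)],[np.sin(a),np.cos(a)]]); o=np.array([.503,-.173])
for n,x,y,z in [("dowA",60,62,22),("dowB",60,-42,22),("stop",10,75,26),("pivot",35,-88,28),("cor",80,105,12),("cor",-80,105,12),("cor",-80,-105,12),("cor",80,-105,12)]:
    q=o+Rf@[x/1000,y/1000]; print(n,q.round(3),(proj(im,np.array([*q,z/1000]))*k).round())
```

```text
[ 0.50137503 -0.17233874  0.0906876 ] [[-0.75   0.662 -0.002]
 [ 0.662  0.75   0.002]
 [ 0.002 -0.    -1.   ]] 0.020376210758910118
dowA [ 0.549 -0.1  ] [550. 279.]
dowB [ 0.57  -0.202] [435. 413.]
stop [ 0.497 -0.098] [499. 206.]
pivot [ 0.555 -0.252] [357. 449.]
cor [ 0.56  -0.054] [612. 239.]
cor [ 0.403 -0.087] [394.  60.]
cor [ 0.446 -0.292] [196. 353.]
cor [ 0.603 -0.259] [399. 483.]
```

View pics/w6b.png

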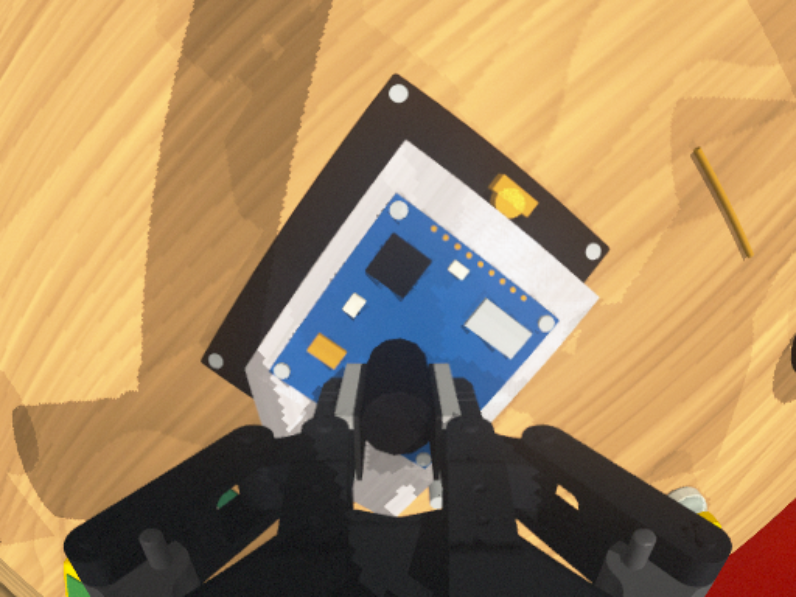

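The wrist picture shows the bed corners at (397,74), (609,247) and (202,361) of 796 px, about 10 px lower than predicted, and the stop nose at (509,205). Next I'll fit the bed and plate edges.

```bash
cat > e.py <<'E'
from h import *
im=imaging.get_image("wrist"); k=512/796; p,R,s=pose()
g=cv2.GaussianBlur(im["pixels"],(3,3),0).astype(float).mean(2)
def edge(a,b,z,hw=7,sgn=0):
    "a,b guess in 796 px; world pts of the strongest edge across; returns line (point,dir angle deg)"
    a=np.array(a)*k;b=np.array(b)*k; d=(b-a)/np.linalg.norm(b-a); n=np.array([-d[1],d[0]]); t=np.arange(-hw,hw+.01,.25); out=[]
    for f in np.linspace(.1,.9,30):
        q=(a+(b-a)*f)+t[:,None]*n
        v=cv2.remap(g.astype(np.float32),q[:,0].astype(np.float32).reshape(1,-1),q[:,1].astype(np.float32).reshape(1,-1),1)[0]
        gr=np.gradient(cv2.GaussianBlur(v.reshape(1,-1),(9,1),0)[0]); gr=gr*sgn if sgn else abs(gr); out.append(q[gr.argmax()])
    P=ww(im,*np.array(out).T,z)[:,:2]
    for _ in range(3):
        c=np.median(P,0) if _==0 else P.mean(0); dd=np.linalg.svd(P-P.mean(0))[2][0]; r=(P-P.mean(0))@[-dd[1],dd[0]]
        m=abs(r)<max(.0008,1.5*np.median(abs(r))); P=P[m]
    return P.mean(0),np.degrees(np.arctan2(dd[1],dd[0]))%180,len(P)
if __name__=="__main__":
    zp=p[2]+.0115+.008
    L=edge((394,80),(206,355),.012,8); T=edge((403,79),(603,242),.012,8)
    print("bed -x edge",L,"+y edge",T)
    CL=edge((405,141),(247,368),zp,5); CT=edge((405,141),(599,298),zp,5)
    print("plate -x",CL,"+y",CT, "zp",zp)
    print("stop nose", ww(im,509*k,205*k,.026), "TCP",p)
E
python3 e.py
```

```text
bed -x edge (array([ 0.42751849, -0.18509076]), np.float64(101.83526075112988), 30) +y edge (array([ 0.4831595 , -0.07499844]), np.float64(11.827438393430818), 30)
plate -x (array([ 0.45232587, -0.16223181]), np.float64(101.88340450582952), 30) +y (array([ 0.48426983, -0.10676594]), np.float64(11.979981208161725), 30) zp 0.11049303334716629
stop nose [ 0.50080919 -0.09262645  0.026     ] TCP [ 0.50157183 -0.17217675  0.09099303]
```

Bed yaw is 11.83° with origin (0.5075,−0.1771). The carrier yaw is 11.9° and it sits at fixture (−6,+9) mm. I'll shift it to (0,0) and descend.

Request:
jog_arm(
  plan="0 0 0 -1.06 0 0 255;0 0 0 0 0 2.5 255;0 0 0 0 0 2.5 255;0 0 0 0 0 2 255;0 0 0 0 0 1 255;0 0 0 0 0 0.4 255;0 0 0 0 0 0 255;0 0 0 0 0 0 255",
)

```text
time_s: 7.77
position: [0.5103, -0.1807, 0.0085]
tool_rot: [[-0.749, 0.662, 0.001], [0.662, 0.749, -0.001], [-0.001, 0.0, -1.0]]
ft_force: [1.1, -0.1, -4.1]
grip_width: 0.0206
gripper_force: 49.9
```

Request:
jog_arm(
  plan="0 0 0 0 0 0.1 255;0 0 0 0 0 0.1 255;0 0 0 0 0 0 255",
)

```text
time_s: 8.02
position: [0.5099, -0.1809, 0.0061]
tool_rot: [[-0.749, 0.663, 0.001], [0.663, 0.749, -0.001], [-0.001, 0.0, -1.0]]
ft_force: [-0.3, 0.1, -4.4]
grip_width: 0.0205
gripper_force: 49.9
```

Request:
jog_arm(
  plan="0 0 0 0 0 0.1 255;0 0 0 0 0 0.1 255;0 0 0 0 0 0 255",
)

```text
time_s: 8.27
position: [0.5096, -0.1808, 0.0035]
tool_rot: [[-0.749, 0.663, -0.0], [0.663, 0.749, 0.0], [0.0, -0.0, -1.0]]
ft_force: [0.6, -0.2, -4.3]
grip_width: 0.0207
gripper_force: 49.9
```

Request:
jog_arm(
  plan="0 0 0 0 0 0.1 255;0 0 0 0 0 0 255;0 0 0 0 0 0 255",
)

```text
time_s: 8.52
position: [0.5097, -0.1808, 0.0026]
tool_rot: [[-0.749, 0.663, -0.0], [0.663, 0.749, 0.0], [0.0, 0.0, -1.0]]
ft_force: [0.1, 0.6, -4.7]
grip_width: 0.0205
gripper_force: 49.9
```

Request:
jog_arm(
  plan="0 0 0 0 0 0.1 255;0 0 0 0 0 0 255;0 0 0 0 0 0 255",
)

```text
time_s: 8.77
position: [0.5097, -0.1808, 0.0015]
tool_rot: [[-0.749, 0.663, -0.0], [0.663, 0.749, 0.0], [0.0, -0.0, -1.0]]
ft_force: [-1.3, -0.2, -4.7]
grip_width: 0.0209
gripper_force: 49.9
```

Request:
jog_arm(
  plan="0 0 0 0 0 0.1 255;0 0 0 0 0 0 255;0 0 0 0 0 0 255",
)

```text
time_s: 9.02
position: [0.5102, -0.1811, 0.0012]
tool_rot: [[-0.749, 0.663, 0.001], [0.663, 0.749, -0.001], [-0.002, 0.0, -1.0]]
ft_force: [0.2, 0.1, 2.8]
grip_width: 0.0207
gripper_force: 50.7
```

The carrier is on the bed: the vertical force went from −4.7 to +2.8 N. I'll open a little and lower the pads to push low on the knob.

Request:
jog_arm(
  plan="0 0 0 0 0 0 140;0 0 0 0 0 0 140;0 0 0 0 0 0 140;0 0 0 0 0 0 140;0 0 0 0 0 0.4 140;0 0 0 0 0 0.4 140;0 0 0 0 0 0.3 140;0 0 0 0 0 0 140;0 0 0 0 0 0 140",
)

```text
time_s: 9.77
position: [0.5111, -0.1816, -0.009]
tool_rot: [[-0.749, 0.663, 0.004], [0.663, 0.749, -0.002], [-0.004, 0.001, -1.0]]
ft_force: [0.9, 0.2, 14.9]
grip_width: 0.0385
gripper_force: 7.2
```

Run:
```python
from h import *
im=imaging.get_image("wrist"); save(im,"w7"); cv2.imwrite("pics/w7b.png",cv2.resize(im["pixels"][:,:,::-1],(796,597)))
p,R,s=pose(); print(p,s["ft_force"],s["grip_width"]); 
v,u=np.mgrid[200:300:3,190:330:3]; v=v.ravel();u=u.ravel(); m=im["depth"][v,u]>0; v=v[m];u=u[m]
P=(wd(im,u,v)-p)@R*1000; g=(abs(P[:,0]-10)<2)&(abs(abs(P[:,1])-22)<8)&(P[:,2]<-30)&(P[:,2]>-75); print(P[g].round().astype(int).tolist()[:20])
```

```text
[ 0.51104313 -0.1816304  -0.0090426 ] [ 0.95006454  0.71845838 14.05471928] 0.03834758607558582
[[12, 18, -31], [12, 20, -31], [12, 22, -31], [12, 23, -30], [12, 25, -31], [12, 30, -31], [12, -30, -34], [11, -28, -33], [11, -27, -33], [12, -25, -35], [11, -23, -33], [11, -22, -33], [10, -21, -31], [11, -19, -32], [10, -17, -31], [11, -16, -32], [10, -14, -31], [10, 15, -30], [10, 17, -31], [10, 19, -30]]
```

View pics/w7b.png

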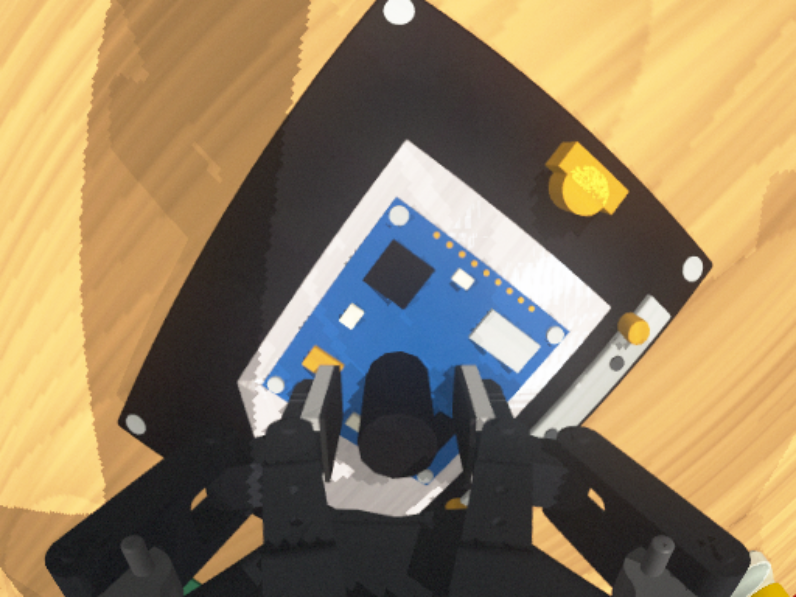

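The tips are resting on the board parts, with 14 N upward, so I'll raise them. The picture shows dowel A's top at (634,328), the stop nose at (585,190) and the plate's +x+y corner at (610,308) of 796 px. From these I'll work out the gaps.

Request:
jog_arm(
  plan="0 0 0 0 0 -0.4 140;0 0 0 0 0 0 140;0 0 0 0 0 0 140",
)

```text
time_s: 10.07
position: [0.5095, -0.1807, -0.0067]
tool_rot: [[-0.749, 0.663, -0.0], [0.663, 0.749, 0.0], [0.0, -0.0, -1.0]]
ft_force: [0.2, 1.0, -0.3]
grip_width: 0.0383
gripper_force: 0.0
```

```bash
cat > m.py <<'E'
from e import *
a=np.radians(11.83); F=np.array([[np.cos(a),np.sin(a)],[-np.sin(a),np.cos(a)]]); o=np.array([.5075,-.1771])
fx=lambda P:(F@(np.asarray(P)[:2]-o)*1000).round(1)
E
python3 - <<'E'
from m import *
save(im,"w8")
CL=edge((405,141),(240,383),.020,6); CT=edge((405,141),(609,307),.020,6)
print("plate -x",fx(CL[0]),CL[1],"+y",fx(CT[0]),CT[1])
print("dowel A top",fx(ww(im,634*k,327*k,.022)))
for q in [(585,187),(576,214),(583,205)]: print("stop",fx(ww(im,q[0]*k,q[1]*k,.026)))
print(fx(p),p,s["ft_force"],s["grip_width"])
E
```

```text
plate -x [-43.2  15. ] 101.83877373733814 +y [-1.5 62.4] 11.958129031286687
dowel A top [59.6 63.9]
stop [ 8.8 87. ]
stop [12.  78.4]
stop [12.  82.2]
[ 1.2 -3.9] [ 0.50944168 -0.18064482 -0.00679508] [-0.46405129 -0.4430201  -0.067931  ] 0.03865280944772456
```

The gaps are about 8 mm in x and 14.5 mm in y. I'll grip again lightly, slide the plate to roughly 2 mm short of both, and then push with one pad.

Request:
jog_arm(
  plan="0 0 0 0 0 -0.5 140;0 0 0 0 0 0 255;0 0 0 0 0 0 255;0 0 0 0 0 0 255;0 0 0 0 0 0 255;0 0 0 0 0 0 255",
  grip_force=25,
)

```text
time_s: 10.62
position: [0.51, -0.1809, -0.001]
tool_rot: [[-0.749, 0.663, 0.001], [0.663, 0.749, -0.0], [-0.001, 0.0, -1.0]]
ft_force: [-1.3, 0.2, 6.1]
grip_width: 0.0213
gripper_force: 24.3
```

Request:
jog_arm(
  plan="0 0 0 0.08 0.15 0 255;0 0 0 0.08 0.15 0 255;0 0 0 0.08 0.15 0 255;0 0 0 0.08 0.15 0 255;0 0 0 0.08 0.15 0 255;0 0 0 0.08 0.15 0 255;0 0 0 0 0 0 255;0 0 0 0 0 0 255",
)

```text
time_s: 11.28
position: [0.5125, -0.1709, -0.001]
tool_rot: [[-0.749, 0.663, 0.001], [0.663, 0.749, -0.0], [-0.001, 0.0, -1.0]]
ft_force: [0.5, 1.2, 5.9]
grip_width: 0.0215
gripper_force: 24.5
```

Run:
```python
from m import *
save(im,"w9"); cv2.imwrite("pics/w9b.png",cv2.resize(im["pixels"][:,:,::-1],(796,597)))
print(fx(p),p,s["ft_force"],s["grip_width"])
h=imaging
c=[(-45,65),(45,65),(-45,-36)]
off=fx(p)+np.array([.6,1.3]); iF=F.T
pr=[proj(im,np.array([*(o+iF@((np.array(q)+off)/1000)),.020]))/k for q in c]; print(np.round(pr))
CL=edge(pr[0],pr[2],.020,6); CT=edge(pr[0],pr[1],.020,6)
print("plate -x",fx(CL[0]),CL[1],CL[2],"+y",fx(CT[0]),CT[1],CT[2])
```

```text
[6.2 5.1] [ 0.51249228 -0.17085768 -0.00101886] [0.93586328 1.31447773 5.77285919] 0.020919399568862577
[[407. 145.]
 [602. 304.]
 [245. 373.]]
plate -x [-38.9  24.1] 101.8651734082198 30 +y [ 4.2 71.6] 11.941201381379864 30
```

Request:
jog_arm(
  plan="0 0 0 0.06 0.11 0 255;0 0 0 0.06 0.11 0 255;0 0 0 0.06 0.1 0 255;0 0 0 0 0 0 255;0 0 0 0 0 0 150;0 0 0 0 0 0 150;0 0 0 0 0 0 150;0 0 0 0 0 0.2 150;0 0 0 0 0 0.3 150;0 0 0 0 0 0 150",
)

```text
time_s: 12.17
position: [0.5125, -0.1671, -0.0071]
tool_rot: [[-0.749, 0.663, -0.001], [0.663, 0.749, 0.001], [0.001, -0.0, -1.0]]
ft_force: [0.7, -0.2, -0.1]
grip_width: 0.0355
gripper_force: 0.0
```

Request:
jog_arm(
  plan="0 0 0 0 0.1 0 150;0 0 0 0 0.1 0 150;0 0 0 0 0.1 0 150;0 0 0 0 0.1 0 150;0 0 0 0 0 0 150",
)

```text
time_s: 12.58
position: [0.5157, -0.1642, -0.0063]
tool_rot: [[-0.749, 0.662, 0.0], [0.662, 0.749, -0.0], [-0.0, 0.0, -1.0]]
ft_force: [-1.0, 0.5, 0.2]
grip_width: 0.0351
gripper_force: 0.0
```

Request:
jog_arm(
  plan="0 0 0 0 0.1 0 150;0 0 0 0 0.1 0 150;0 0 0 0 0.05 0 150;0 0 0 0 0.05 0 150;0 0 0 0 0 0 150;0 0 0 0 0 0 150",
)

```text
time_s: 13.08
position: [0.5175, -0.162, -0.0064]
tool_rot: [[-0.749, 0.663, -0.0], [0.663, 0.749, 0.0], [0.0, 0.0, -1.0]]
ft_force: [-0.8, 0.4, -0.6]
grip_width: 0.0354
gripper_force: 0.0
```

Request:
jog_arm(
  plan="0 0 0 0.02 0.05 0 150;0 0 0 0.02 0.05 0 150;0 0 0 0 0 0 150;0 0 0 0 0 0 150",
)

```text
time_s: 13.42
position: [0.5179, -0.161, -0.0064]
tool_rot: [[-0.749, 0.663, -0.0], [0.663, 0.749, 0.0], [0.0, 0.0, -1.0]]
ft_force: [-0.4, -0.1, -0.3]
grip_width: 0.0355
gripper_force: 0.0
```

Request:
jog_arm(
  plan="0 0 0 0.02 0.05 0 150;0 0 0 0.02 0.05 0 150;0 0 0 0 0 0 150;0 0 0 0 0 0 150",
)

```text
time_s: 13.75
position: [0.5183, -0.16, -0.0064]
tool_rot: [[-0.749, 0.663, 0.0], [0.663, 0.749, 0.0], [-0.0, 0.0, -1.0]]
ft_force: [1.0, -0.4, 0.6]
grip_width: 0.0349
gripper_force: 0.1
```

Request:
jog_arm(
  plan="0 0 0 0.02 0.05 0 150;0 0 0 0.02 0.05 0 150;0 0 0 0 0 0 150;0 0 0 0 0 0 150",
)

```text
time_s: 14.08
position: [0.5186, -0.1591, -0.0064]
tool_rot: [[-0.749, 0.663, 0.0], [0.663, 0.749, -0.0], [-0.0, 0.0, -1.0]]
ft_force: [0.4, -1.5, 0.1]
grip_width: 0.0353
gripper_force: 0.6
```

```bash
cat > n.py <<'E'
from m import *
f=np.array(s["ft_force"]); print("tcp",fx(p),"F fixture",(F@f[:2]).round(2),f[2].round(2),"grip",s["grip_width"],s["gripper_force"])
E
cat > c.py <<'E'
from n import *
import sys
off=np.array([float(sys.argv[1]),float(sys.argv[2])]); iF=F.T
c=[(-45,65),(45,65),(-45,-36)]
pr=[proj(im,np.array([*(o+iF@((np.array(q)+off)/1000)),.020]))/k for q in c]
CL=edge(pr[0],pr[2],.020,6); CT=edge(pr[0],pr[1],.020,6)
print("plate -x",fx(CL[0]),CL[1],CL[2],"+y",fx(CT[0]),CT[1],CT[2])
E
python3 c.py 8 10
```

```text
tcp [14.6 15.4] F fixture [-0.25 -1.48] 0.47 grip 0.03508822290920875 0.6370484456419945
plate -x [-34.8  28.4] 101.70293559763411 30 +y [ 5.5 76.7] 11.781410207022281 29
```

Request:
jog_arm(
  plan="0 0 0 0.01 0.03 0 150;0 0 0 0.01 0.03 0 150;0 0 0 0 0 0 150;0 0 0 0 0 0 150",
)

```text
time_s: 14.47
position: [0.5189, -0.1584, -0.0063]
tool_rot: [[-0.749, 0.663, 0.0], [0.663, 0.749, -0.0], [-0.0, 0.0, -1.0]]
ft_force: [0.3, -2.5, 0.1]
grip_width: 0.0351
gripper_force: 0.8
```

```bash
python3 n.py
```

```text
tcp [14.9 16. ] F fixture [-0.3  -2.42] 0.91 grip 0.034950195055035424 0.7780537940561771
```

Request:
jog_arm(
  plan="0 0 0 0.01 0.03 0 150;0 0 0 0.01 0.03 0 150;0 0 0 0 0 0 150;0 0 0 0 0 0 150",
)

```text
time_s: 14.85
position: [0.519, -0.1577, -0.0064]
tool_rot: [[-0.749, 0.663, -0.0], [0.663, 0.749, 0.0], [0.0, 0.0, -1.0]]
ft_force: [0.5, -1.6, 0.5]
grip_width: 0.0352
gripper_force: 0.6
```

```bash
python3 n.py
```

```text
tcp [15.3 16.6] F fixture [-0.48 -1.94] 0.62 grip 0.035191134317870826 0.5996602959930897
```

Request:
jog_arm(
  plan="0 0 0 0 0.03 0 150;0 0 0 0 0.03 0 150;0 0 0 0 0.03 0 150;0 0 0 0 0 0 150;0 0 0 0 0 0 150",
)

```text
time_s: 15.32
position: [0.5197, -0.1573, -0.0064]
tool_rot: [[-0.749, 0.663, 0.0], [0.663, 0.749, -0.0], [-0.0, -0.0, -1.0]]
ft_force: [-0.9, -3.0, 0.4]
grip_width: 0.0353
gripper_force: 1.5
```

```bash
python3 c.py 11 13
```

```text
tcp [16.  16.9] F fixture [-1.39 -3.71] -0.96 grip 0.03532594172030459 1.5698560327291489
plate -x [-32.5  31.3] 101.89494305446257 30 +y [ 8.5 76.8] 11.835990280396235 30
```

Request:
jog_arm(
  plan="0 0 0 0 0.03 0 150;0 0 0 0 0.03 0 150;0 0 0 0 0 0 150;0 0 0 0 0 0 150",
)

```text
time_s: 15.7
position: [0.5198, -0.1572, -0.0064]
tool_rot: [[-0.749, 0.663, -0.001], [0.663, 0.749, -0.001], [0.0, -0.001, -1.0]]
ft_force: [-3.2, -6.4, -0.9]
grip_width: 0.0354
gripper_force: 3.3
```

```bash
python3 n.py
```

```text
tcp [16.1 16.9] F fixture [-4.64 -4.99] 1.57 grip 0.035346207406464075 3.2908516377210617
```

Request:
jog_arm(
  plan="0 0 0 -0.01 0.03 0 150;0 0 0 0 0 0 150;0 0 0 0 0 0 150",
)

```text
time_s: 16.0
position: [0.5198, -0.1572, -0.0064]
tool_rot: [[-0.749, 0.663, -0.001], [0.663, 0.749, -0.001], [0.0, -0.001, -1.0]]
ft_force: [-4.5, -7.5, 0.1]
grip_width: 0.0351
gripper_force: 4.1
```

```bash
python3 n.py
```

```text
tcp [16.1 16.9] F fixture [-4.78 -6.43] 1.38 grip 0.034871406779681896 4.106824994087219
```

Request:
jog_arm(
  plan="0 0 0 -0.01 0.03 0 150;0 0 0 0 0 0 150;0 0 0 0 0 0 150",
)

```text
time_s: 16.3
position: [0.5198, -0.1572, -0.0064]
tool_rot: [[-0.749, 0.662, -0.002], [0.662, 0.749, -0.001], [0.001, -0.002, -1.0]]
ft_force: [-5.1, -7.3, 1.0]
grip_width: 0.0352
gripper_force: 4.9
```

```bash
python3 c.py 12 12
```

```text
tcp [16.1 16.9] F fixture [-6.06 -7.17] 1.6 grip 0.035483688214952666 4.920582175254822
plate -x [-32.4  30.3] 101.84415814928646 30 +y [ 9.5 76.9] 11.831244030958256 30
```

Request:
jog_arm(
  plan="0 0 0 -0.02 0.03 0 150;0 0 0 -0.02 0.03 0 150;0 0 0 0 0 0 150;0 0 0 0 0 0 150",
)

```text
time_s: 16.68
position: [0.5198, -0.1572, -0.0064]
tool_rot: [[-0.749, 0.662, -0.003], [0.663, 0.749, -0.001], [0.002, -0.003, -1.0]]
ft_force: [-8.6, -10.3, 2.7]
grip_width: 0.0353
gripper_force: 6.6
```

```bash
python3 n.py
```

```text
tcp [16.2 17. ] F fixture [-9.64 -7.53] 3.19 grip 0.035105373971044816 6.559980511665344
```

Request:
jog_arm(
  plan="0 0 0 -0.02 0.03 0 150;0 0 0 -0.02 0.02 0 150;0 0 0 0 0 0 150;0 0 0 0 0 0 150",
)

```text
time_s: 17.07
position: [0.5199, -0.1571, -0.0064]
tool_rot: [[-0.749, 0.662, -0.004], [0.662, 0.749, -0.001], [0.003, -0.004, -1.0]]
ft_force: [-10.9, -11.7, 5.2]
grip_width: 0.0354
gripper_force: 8.0
```

```bash
python3 c.py 12.5 12; cv2.imwrite("/tmp/x.png",np.zeros((2,2)))  2>/dev/null; python3 -c "
from h import *
im=imaging.get_image('wrist'); cv2.imwrite('pics/w10b.png',cv2.resize(im['pixels'][:,:,::-1],(796,597)))"
```

```text
bash: syntax error near unexpected token `"/tmp/x.png",np.zeros'
bash: `python3 c.py 12.5 12; cv2.imwrite("/tmp/x.png",np.zeros((2,2)))  2>/dev/null; python3 -c "'
```

The push now reads about 13 N in x and 9 N in y. I'll hold it briefly and check the geometry numerically.

Request:
jog_arm(
  plan="0 0 0 0 0 0 150;0 0 0 0 0 0 150;0 0 0 0 0 0 150",
)

```text
time_s: 17.32
position: [0.5198, -0.1571, -0.0064]
tool_rot: [[-0.749, 0.662, -0.004], [0.662, 0.749, -0.001], [0.003, -0.004, -1.0]]
ft_force: [-11.0, -11.7, 5.4]
grip_width: 0.0353
gripper_force: 7.9
```

```bash
python3 c.py 12.5 12
python3 - <<'E'
from m import *
save(im,"w10")
px=im["pixels"].astype(int); br=((px[...,0]>130)&(px[...,0]-px[...,2]>70)&(px[...,1]>80)).astype(np.uint8)
n,l,st,c=cv2.connectedComponentsWithStats(br)
for i in range(1,n):
    if st[i,4]>15: print(st[i].tolist(),"796:",(c[i]/k).round(),"at z22",fx(ww(im,*c[i],.022)))
P=ww(im,*[np.array(t) for t in zip(*[(x,y) for x in (0,1) for y in (0,1)])],.02) if 0 else 0
b=[proj(im,np.array([*(o+F.T@np.array([57.6,yy])/1000),.020]))/k for yy in (62,-42)]; print("plate edge at dowels (796)",np.round(b))
E
```

```text
tcp [16.2 17. ] F fixture [-12.94  -7.39] 4.92 grip 0.03541050078718096 7.943650782108307
plate -x [-32.3  30.3] 101.8843216954897 30 +y [10.  76.9] 11.949902959638745 30
[0, 0, 512, 384, 94250] 796: [418. 219.] at z22 [-11.1  66.6]
[304, 107, 54, 49, 1594] 796: [509. 207.] at z22 [ 9.5 87.3]
[361, 218, 16, 19, 224] 796: [573. 354.] at z22 [61.6 62.8]
[184, 228, 23, 19, 255] 796: [303. 369.] at z22 [-12.    1.5]
[374, 314, 12, 14, 66] 796: [590. 498.] at z22 [120.2  19.8]
[340, 325, 52, 57, 739] 796: [559. 549.] at z22 [133.  -10.7]
[120, 345, 45, 36, 444] 796: [223. 560.] at z22 [  10.5 -115.2]
plate edge at dowels (796) [[562. 348.]
 [390. 526.]]
```

All three contacts agree with the geometry: dowel axis x≈62.5 against plate edge 57.6, and end 76.9 against the stop. The push was held for more than 0.5 s, so I'll back off straight along the pad normal and lift away.

Request:
jog_arm(
  plan="0 0 0 0 -0.05 0 150;0 0 0 0 -0.05 0 150;0 0 0 0 -0.05 0 150;0 0 0 0 -0.05 0 150;0 0 0 0 -0.1 0 150;0 0 0 0 -0.2 0 150;0 0 0 0 -0.2 0 150;0 0 0 0 -0.1 0 150;0 0 0 0 0 0 150",
)

```text
time_s: 18.17
position: [0.5166, -0.1622, -0.0064]
tool_rot: [[-0.749, 0.663, 0.0], [0.663, 0.749, 0.0], [0.0, 0.0, -1.0]]
ft_force: [0.3, 0.1, 0.4]
grip_width: 0.0353
gripper_force: 0.0
```

```bash
python3 c.py 12.5 12;  python3 - <<'E'
from h import *
im=imaging.get_image("scene"); 
for q in ("tab_pin","tab_pivot"):
    for d in models.tip_of("scene",q)[:2]: print(q,d["confidence"],w(im,*d["at"],z=.056 if q=="tab_pin" else .028))
E
```

```text
tcp [12.  12.8] F fixture [-0.53 -0.45] -0.24 grip 0.03498151577891449 0.0
plate -x [-32.5  30.1] 101.87537828942978 30 +y [ 9.7 76.7] 11.945693469640748 30
tab_pin 0.64 [ 0.61768865 -0.21825297  0.056     ]
tab_pivot 0.72 [ 0.55637739 -0.24243263  0.028     ]
```

The plate stays home. I'll raise clear of the knob, shut the fingers and go to the outer side of the tab to see the pin.

Request:
jog_arm(
  plan="0 0 0 0 0 -1 150;0 0 0 0 0 -2.5 150;0 0 0 0 0 -2.5 150;0 0 0 0 0 -1 255;0 0 0 -2.5 0.2 0 255;0 0 0 -3.5 0.2 0 255;0 0 0 -3.5 0.2 0 255;0 0 0 -3.5 0.2 0 255;0 0 0 -2.4 0 0 255;0 0 0 0 0 0 255",
  grip_force=25,
)

```text
time_s: 19.2
position: [0.6395, -0.261, 0.0628]
tool_rot: [[-0.748, 0.664, 0.001], [0.664, 0.748, -0.001], [-0.002, 0.0, -1.0]]
ft_force: [0.9, 0.5, -0.7]
grip_width: -0.0004
gripper_force: 0.0
```

```bash
cat > t.py <<'E'
from n import *
save(im,"wt")
v,u=np.mgrid[60:384:1,60:450:1]; v=v.ravel();u=u.ravel(); m=im["depth"][v,u]>0; v=v[m];u=u[m]
P=wd(im,u,v); Q=((P[:,:2]-o)@F.T)*1000; d=np.hypot(Q[:,0]-35,Q[:,1]+88)
g=(P[:,2]>.034)&(P[:,2]<.062)&(d<70)&(Q[:,0]>20)
print("pin pts",g.sum(),np.median(Q[g],0),np.median(d[g]),Q[g].min(0),Q[g].max(0))
t=(P[:,2]>.052)&g; c=Q[t].mean(0); print("top",t.sum(),c,"ang",np.degrees(np.arctan2(c[1]+88,c[0]-35)),"r",np.hypot(c[0]-35,c[1]+88))
px=im["pixels"][v,u].astype(int); r=(px[:,0]>110)&(px[:,1]<60)&(P[:,2]>.02)&(P[:,2]<.034)&(d<80); print("red",r.sum(),Q[r].mean(0),np.degrees(np.arctan2(*(Q[r].mean(0)-[35,-88])[::-1])))
E
python3 t.py
```

```text
tcp [ 110.8 -107.2] F fixture [-0.01  0.42] -0.25 grip -2.59780097548129e-05 0.0
pin pts 238 [ 81.32590055 -69.8043303 ] 49.933145201096124 [ 77.12439487 -75.12803897] [ 86.48528155 -65.87161544]
top 197 [ 81.7241933  -70.44747652] ang 20.589312545663365 r 49.91233634643604
red 1524 [ 53.03144985 -80.50017765] 22.58389526243132
```

The pin is at fixture (81.7,−70.4), at 20.6° and radius 49.9, which matches the given 50 mm. I'll descend beside it and approach.

Request:
jog_arm(
  plan="0 0 0 0 0 2.5 255;0 0 0 0 0 2 255;0 0 0 0 0 1.1 255;0 0 0 0 -0.1 0 255;0 0 0 1 0 0 255;0 0 0 1 0 0 255;0 0 0 0.6 0 0 255;0 0 0 0.3 0 0 255;0 0 0 0 0 0 255",
)

```text
time_s: 20.0
position: [0.6149, -0.2394, 0.0086]
tool_rot: [[-0.749, 0.662, 0.001], [0.662, 0.749, -0.001], [-0.001, 0.0, -1.0]]
ft_force: [0.1, -0.1, -0.1]
grip_width: 0.0001
gripper_force: 0.0
```

Request:
jog_arm(
  plan="0 0 0 0.3 0.07 0 255;0 0 0 0.3 0.07 0 255;0 0 0 0.3 0.03 0 255;0 0 0 0.3 0.03 0 255;0 0 0 0.3 0 0 255;0 0 0 0.3 0 0 255;0 0 0 0.3 -0.04 0 255;0 0 0 0.3 -0.04 0 255;0 0 0 0 0 0 255",
)

```text
time_s: 20.75
position: [0.5971, -0.2225, 0.0076]
tool_rot: [[-0.749, 0.663, -0.001], [0.663, 0.749, 0.0], [0.001, -0.0, -1.0]]
ft_force: [-0.1, 0.4, -0.1]
grip_width: 0.0003
gripper_force: 0.0
```

```bash
python3 t.py
```

```text
tcp [ 78.6 -63. ] F fixture [-0.25  0.67] 0.43 grip -0.0005009789600004342 0.0
pin pts 1402 [ 69.70152984 -51.86358073] 51.19528488619708 [ 63.95977921 -66.47855387] [ 87.01278497 -45.97048661]
top 910 [ 72.16021579 -54.04500439] ang 42.41937926388114 r 50.3370972988689
red 2311 [ 48.07459641 -71.78605339] 51.11800238248356
```

The tab is at about 48°. I'll continue along the arc.

Request:
jog_arm(
  plan="0 0 0 0.3 -0.07 0 255;0 0 0 0.3 -0.07 0 255;0 0 0 0.29 -0.11 0 255;0 0 0 0.29 -0.11 0 255;0 0 0 0.27 -0.14 0 255;0 0 0 0.27 -0.14 0 255;0 0 0 0.25 -0.17 0 255;0 0 0 0.25 -0.17 0 255;0 0 0 0.23 -0.2 0 255;0 0 0 0.23 -0.2 0 255",
)

```text
time_s: 21.63
position: [0.5682, -0.2155, 0.0076]
tool_rot: [[-0.749, 0.663, 0.0], [0.663, 0.749, 0.0], [0.0, 0.0, -1.0]]
ft_force: [1.2, 0.3, -0.3]
grip_width: 0.0002
gripper_force: 0.3
```

```bash
python3 t.py
```

```text
tcp [ 51.1 -49.9] F fixture [ 0.18 -0.37] 0.23 grip -0.00011570248080643644 0.05697543150745332
pin pts 1384 [ 42.92283873 -39.05056396] 51.24052533142512 [ 37.72748504 -53.3647547 ] [ 60.68338571 -32.93950827]
top 912 [ 45.55946729 -41.13201187] ang 77.30312959931192 r 48.04280029877224
red 1798 [ 36.61674458 -66.14215849] 85.76974416391198
```

Request:
jog_arm(
  plan="0 0 0 0.2 -0.22 0 255;0 0 0 0.2 -0.22 0 255;0 0 0 0 0 0 255;0 0 0 -0.2 0.1 0 255;0 0 0 -0.5 0 0 255;0 0 0 -1 0 0 255;0 0 0 0 0 -2 255;0 0 0 0 0 -3 255;0 0 0 -2 0 -3 255;0 0 0 -1 0 0 255",
)

```text
time_s: 22.52
position: [0.6018, -0.2488, 0.0941]
tool_rot: [[-0.749, 0.663, 0.009], [0.662, 0.749, -0.006], [-0.011, 0.002, -1.0]]
ft_force: [0.6, -0.5, 1.3]
grip_width: 0.0003
gripper_force: 0.0
```

```bash
python3 t.py
python3 - <<'E'
from m import *
cv2.imwrite('pics/w11b.png',cv2.resize(im['pixels'][:,:,::-1],(796,597)))
E
```

```text
tcp [ 77.4 -90. ] F fixture [-1.45  0.71] -0.9 grip 0.00016010103309439252 0.0
pin pts 163 [ 36.8574075  -37.63360545] 50.48135854723603 [ 31.65836844 -42.36537134] [ 41.63785524 -32.43917089]
top 159 [ 36.89400869 -37.68843644] ang 87.84408441674253 r 50.347201475790975
red 1050 [ 35.5449325  -69.03946252] 88.35375236329097
```

View pics/w11b.png

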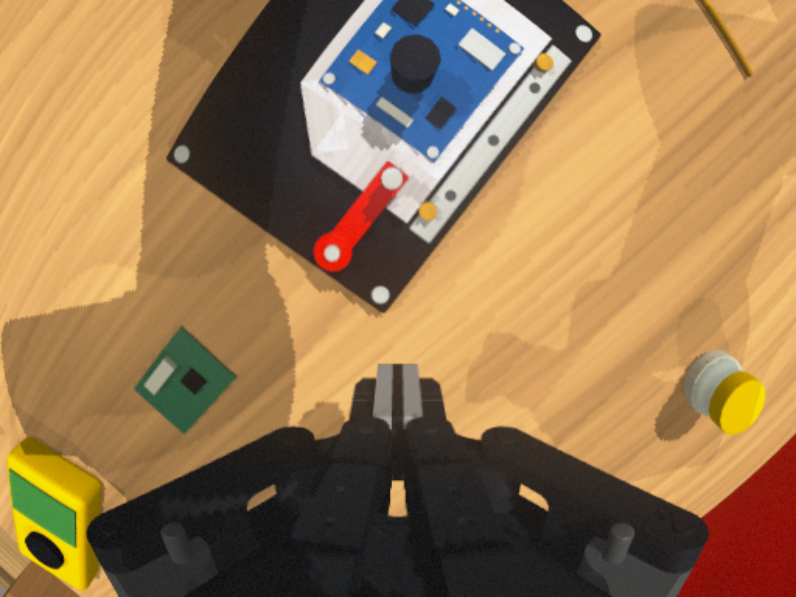

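The picture shows the tab (332,253)–(392,178) lying over the plate's edge at 87.8°. The plate's long edge touches both dowels at (545,62) and (428,212), and the gripper is clear, so I'll hand in.

```bash
python3 -c "
from rig import job; print(job.close_job())"
```

```text
the job is handed in; nothing more can be done
None
```

I've handed the job in: the carrier was pressed home on both dowels and the end stop for over half a second, the tab was swung to about 1.53 rad over its edge, and the gripper is clear; I haven't seen the judge's verdict, and I didn't re-measure the end-stop gap after moving the tab.

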